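# Test a donated toy organ

### The job

Try out the donated toy organ: push down the raised red end of its power rocker to switch it on, then push the orange sound button all the way in so that it stays down, and after that press the blue key fully down, keep it down for a good second to hear the note, and let it come up again. Press only these three with the fingertips, in that order; leave the other keys and sound buttons unpressed, leave the rocker on and the orange button in, and do not shift or pick up any of the loose things standing about.

Things in the scene. Friction and masses are not known exactly. Their poses are not given: they have to be found in the camera images.
- organ: fixed cream toy organ, 240 mm deep (x), 360 wide (y); origin: centre of its underside; z up, x from keys to console. Console at x 0 to 120 mm, top 60 mm above the table: power rocker at one end, loudspeaker at the other, 3 sound buttons between. Keys in front, side by side along y, between brown cheeks 50 mm high. Place, yaw, order of keys and buttons and the rocker's end vary
- rocker (a joint): power rocker: a V of two wings, each 32 mm long along the organ's x and 34 wide, pivot line along y, 72 mm above the table; red wing towards the keys, white wing away. Rad: about 0 = off (red wing slopes up outwards, its outer edge 9 mm above the pivot), 0.28 = fully on (red wing level, white raised). Stays where it is left; moves under about 3 N on the red wing
- rocker_red_end (a point): middle of the top of the rocker's red wing, 20 mm from the pivot line towards the keys; about 77.5 mm above the table when off, 72 mm (5.5 mm lower) when fully on
- orange_button (a joint): orange sound button, m: about 0 = out, 0.008 = pressed fully in. It slides straight down under about 3 to 4 N and stays where it is left
- orange_button_top (a point): centre of the flat top of the orange round sound button: 34 mm diameter, in a 44 mm aluminium ring on the console; top 74 mm above the table when out, 66 mm when in (the ring is 64 mm). The orange, black and grey buttons are alike and stand in a row 55 mm apart along the organ's y, in any order
- black_button (a joint): black sound button, m: about 0 = out, 0.008 = pressed fully in. It slides straight down under about 3 to 4 N and stays where it is left
- grey_button (a joint): grey sound button, m: about 0 = out, 0.008 = pressed fully in. It slides straight down under about 3 to 4 N and stays where it is left
- red_key (a joint): red key, rad: 0 = up, 0.10 = fully down. Hinged at its console end; a spring pushes it back up
- red_key_press (a point): point on the top of the red key, on its centre line, 28 mm from its free front end and 72 mm from its hinge. The key is 100 mm long along the organ's x, 42 mm wide, 4 mm gap to the next; top 55 mm above the table when up; this point sinks 7 mm when fully down, under about 3 N
- yellow_key (a joint): yellow key, rad: 0 = up, 0.10 = fully down. Hinged at its console end; a spring pushes it back up
- yellow_key_press (a point): point on the top of the yellow key, on its centre line, 28 mm from its free front end and 72 mm from its hinge. The key is 100 mm long along the organ's x, 42 mm wide, 4 mm gap to the next; top 55 mm above the table when up; this point sinks 7 mm when fully down, under about 3 N
- green_key (a joint): green key, rad: 0 = up, 0.10 = fully down. Hinged at its console end; a spring pushes it back up
- green_key_press (a point): point on the top of the green key, on its centre line, 28 mm from its free front end and 72 mm from its hinge. The key is 100 mm long along the organ's x, 42 mm wide, 4 mm gap to the next; top 55 mm above the table when up; this point sinks 7 mm when fully down, under about 3 N
- blue_key (a joint): blue key, rad: 0 = up, 0.10 = fully down. Hinged at its console end; a spring pushes it back up
- blue_key_press (a point): point on the top of the blue key, on its centre line, 28 mm from its free front end and 72 mm from its hinge. The key is 100 mm long along the organ's x, 42 mm wide, 4 mm gap to the next; top 55 mm above the table when up; this point sinks 7 mm when fully down, under about 3 N
- white_key (a joint): white key, rad: 0 = up, 0.10 = fully down. Hinged at its console end; a spring pushes it back up
- white_key_press (a point): point on the top of the white key, on its centre line, 28 mm from its free front end and 72 mm from its hinge. The key is 100 mm long along the organ's x, 42 mm wide, 4 mm gap to the next; top 55 mm above the table when up; this point sinks 7 mm when fully down, under about 3 N
- doll: small wooden peg doll, 44 mm high, 28 mm wide, standing on one cheek of the organ; loose, origin at the centre of its underside; to be left where it is
- battery: black and copper block battery, 17 x 26 x 40 mm, standing on the other cheek of the organ; loose, origin at the centre of its underside; to be left where it is
- mug: blue mug, 85 mm high, 76 mm wide, beside the organ; loose, origin at the centre of its underside; to be left where it is
- tape: roll of paper tape lying flat, 84 mm wide, 24 mm high, beside the organ; loose, origin at the centre of its underside; to be left where it is
- screwdriver: screwdriver lying beside the organ; loose, origin on its axis; to be left where it is
- jar: closed jar, 70 mm high, 60 mm wide, beside the organ; loose, origin at the centre of its underside; to be left where it is
- car: green wooden toy car, 70 x 48 x 44 mm, in front of the organ, on the robot's side; loose, origin at the centre of its underside; to be left where it is

How it is judged:
By the outcome, as a careful person would: the job done as asked, in the order asked, and still so for the second after the job is handed in, with the robot touching nothing.
It also fails if it takes over 51 s, if anything falls off the work surface, if the arm or the gripper's body presses on something with over 40 N, if the wrist force passes 120 N, or if a joint passes its speed limit or range.

### The arm

A 6-joint arm with a two-finger parallel gripper is mounted at the origin on the work surface. World frame = base frame: x ahead of the robot, y to its left, z up, the work surface at z = 0. Lengths are in m, angles in degrees, forces in N, time in s.
With the tool pointing down it reaches from about 0.325 to 0.775 m from the base axis. Payload 5.5 kg.
Tool frame: the origin (TCP) lies at the centre of the arm's flange, where the gripper is bolted on; the fingertips stand 182 mm ahead of it and the grasp point (between the pads) lies 163 mm ahead of it; z points along the fingers, y is the line along which they close (so a half turn about z gives the same grasp; the last joint's range is limited). The gripper opens to 88 mm and grips with 3 to 60 N. Pads are 20 mm wide; open, the fingers measure 115 mm over their backs; the gripper's body (75 mm by 178 mm) begins 61 mm behind the grasp point.
Start: joints at [-3.249, 5.22, 70.514, -0, 104.267, -3.249], TCP at [0.6, -0, 0.405] pointing down, gripper open.
Joint ranges: [-164.24, 164.24], [-49.07, 125.15], [9.68, 141.18], [-86.29, 266.29], [3.28, 154.24], [-151.56, 151.56]. Speed limits (degrees/s): [147.25, 147.25, 172.46, 180, 180, 180].

### API

Orientations are given as [roll, pitch, yaw] about the fixed x, y, z axes, in that order (R = Rz(yaw) Ry(pitch) Rx(roll)).
In Python, from station import r gives the robot as it stands. The module is installed in compiled form; this text tells all that it offers. Calls block until the motion is done:
- r.reach(position, orientation): joint-space move of the TCP to a pose.
- r.servo_line(position, rotation=None, speed=0.15): straight line of the TCP; rotation=None keeps the orientation; speed is the mean speed in m/s.
- r.move_joints(angles): joint-space move.
- r.let_go() and r.grab(squeeze=None): open the fingers fully, or close them until they stop; squeeze is the grip in N (None keeps the last).
- r.wait(seconds).
- r.inverse_kinematics(position, orientation): joint angles nearest the present ones, or None.
- r.sense(): the state.
- r.snapshot(name): name is "scene" or "side" or "wrist"; returns a dict with "frame" (420x560x3 uint8, red, green, blue), "fx", "fy", "cx", "cy" (pixels), "R" (3x3) and "t" (3): a world point X has camera coordinates R X + t. Camera axes: x right, y down, z forward; pixel columns grow to the right and rows downward; lengths in m; the calibration is good to about 2 mm. A picture is of the moment at which its call begins. There is no depth.
A pose or a line that the arm cannot do raises r.IKError and nothing moves.
- r.hand_in(): hands the job in; it is judged then, once.
The state is a dict: "clock": time; "joints": joint angles; "joint_vel": joint speeds; "joint_torque": joint torques, N m; "tcp_pos": TCP position; "orientation": TCP orientation; "contact_force": force on the tool from outside, world axes, zero at the start; "torque": the same for the moment, N m; "opening": finger opening in m; "gripper_force": force on a finger pad.
Only numpy, scipy, OpenCV 4.12 (cv2) and the standard library are available. Lean on these libraries where they do the work, as an engineer would, in place of code of your own. Each camera call takes 0.05 s, during which the arm holds its last target. There are 200 camera calls.

## Working session

There is one attempt and no reset: what is moved stays moved. The work goes in short steps, each a Python script; the robot and the scene stay as the last script left them, time stands still between calls to the robot, and variables do not carry over. Pictures are saved under pics/ and viewed, at most 10 in all, crops included, and the job is handed in when it is done.

```bash
mkdir -p pics; python3 - <<'E'
from station import r
import cv2,pickle
d={}
for n in("scene","side","wrist"):
    s=r.snapshot(n);d[n]=s
    f=cv2.cvtColor(s["frame"],cv2.COLOR_RGB2BGR)
    cv2.imwrite(f"pics/{n}0.png",cv2.resize(f,(800,600),interpolation=cv2.INTER_CUBIC))
pickle.dump(d,open("d.pkl","wb"))
print(r.sense()["clock"], -d["wrist"]["R"].T@d["wrist"]["t"], -d["scene"]["R"].T@d["scene"]["t"])
E
```

```text
0.15 [0.60084759 0.07189968 0.38410087] [1.18869033 0.25063726 0.77938877]
```

View pics/scene0.png

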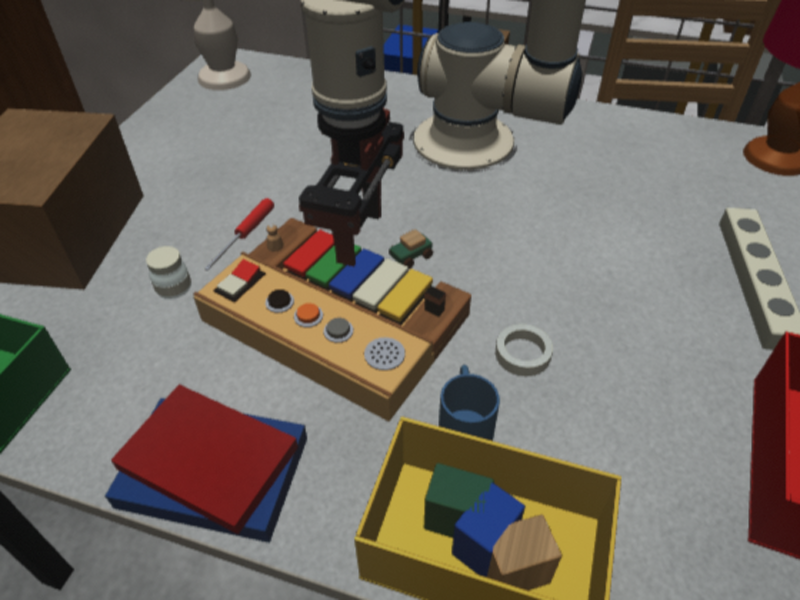

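View pics/wrist0.png

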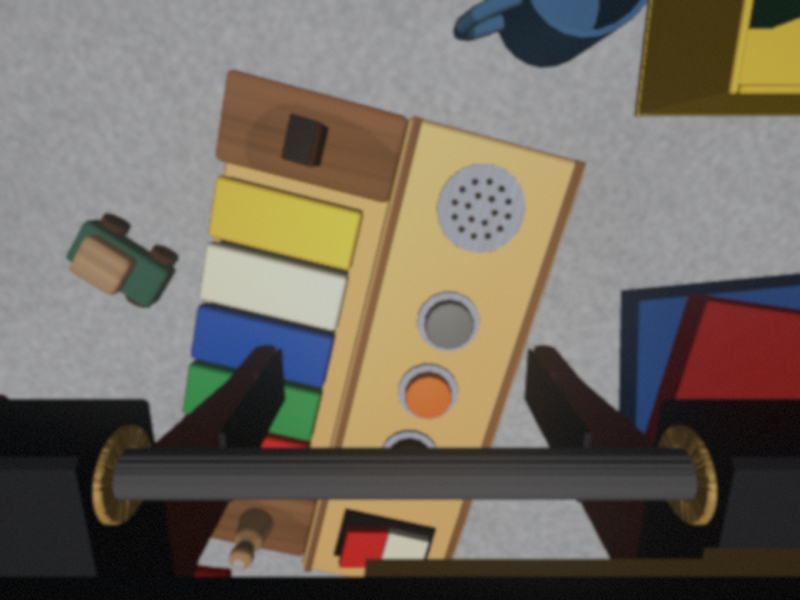

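The scene view shows the organ, with keys towards the robot in the order yellow, white, blue, green, red. The wrist view (800 px scale) gives grey (448,324), orange (429,396), the yellow key corners at (220,176)/(362,210)/(348,270)/(208,236), and the rocker near (390,545), partly hidden. I'll fit the organ pose from these points.

```bash
cat > h.py <<'E'
import numpy as np
def ray(s,u,v,z,k=560/800):
    u=(u+.5)*k-.5; v=(v+.5)*k-.5
    d=s["R"].T@np.array([(u-s["cx"])/s["fx"],(v-s["cy"])/s["fy"],1]); c=-s["R"].T@s["t"]
    return c+d*(z-c[2])/d[2]
E
python3 - <<'E'
import pickle,numpy as np
from h import ray
from station import r
np.set_printoptions(precision=4,suppress=True)
d=pickle.load(open("d.pkl","rb"));w=d["wrist"];s=d["scene"]
P={k:ray(w,*p) for k,p in dict(grey=(450,326,.074),orange=(429,396,.074),yFL=(220,176,.055),yBL=(362,210,.055),yBR=(348,270,.055),yFR=(208,236,.055),bFL=(197,305,.055),bBL=(335,333,.055),bBR=(324,388,.055),cF=(418,117,.060),cB=(583,162,.060),spk=(480,208,.06),rkBackCorner=(435,528,.06),rkFrontCorner=(345,511,.06)).items()}
for k,p in P.items(): print(k,p[:2])
print("scene")
for k,p in dict(grey=(339,326,.074),orange=(308,312,.074),black=(279,298,.074),spk=(384,353,.06),redpt=(245,268,.0775)).items(): print(k,ray(s,*p)[:2])
e=P["grey"]-P["orange"];print(np.hypot(*e[:2]),np.degrees(np.arctan2(-e[0],e[1])))
q=r.sense();print(q["orientation"],q["opening"])
E
```

```text
grey [ 0.6313 -0.0307]
orange [ 0.6178 -0.0825]
yFL [0.4788 0.067 ]
yBL [0.572  0.0449]
yBR [0.5613 0.0039]
yFR [0.4666 0.0274]
bFL [ 0.4536 -0.0214]
bBL [ 0.5506 -0.0423]
bBR [ 0.5408 -0.0855]
cF [0.6091 0.1031]
cB [0.7156 0.0759]
spk [0.6504 0.0467]
rkBackCorner [ 0.6249 -0.2049]
rkFrontCorner [ 0.5536 -0.189 ]
scene
grey [ 0.6307 -0.029 ]
orange [ 0.6192 -0.0825]
black [ 0.6063 -0.1355]
spk [0.6473 0.0448]
redpt [ 0.5664 -0.2124]
0.05351083662395025 -14.581699588202985
[-179.9103   -0.0064   89.9981] 0.0877596942150495
```

View pics/side0.png

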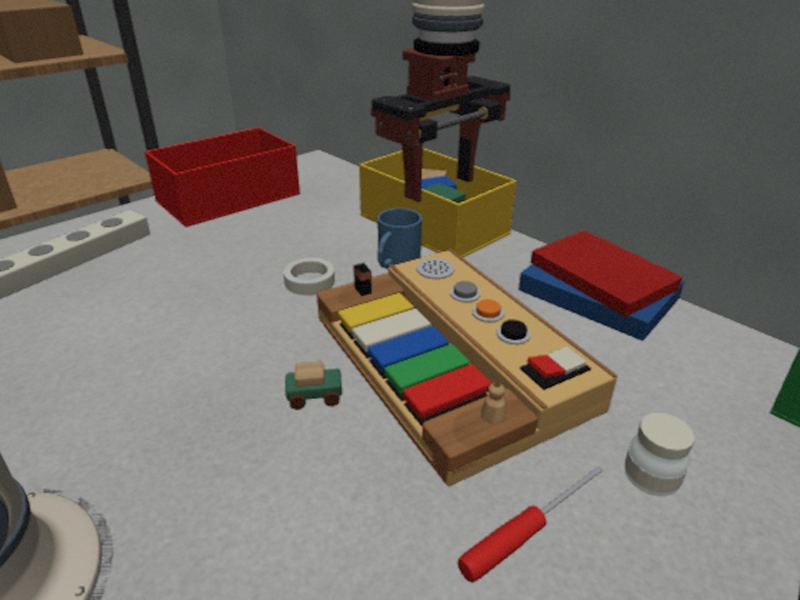

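```bash
python3 - <<'E'
from station import r
import cv2,pickle
r.reach([0.479,-0.19,0.37],[180,0,-13.5]); r.grab(10)
s=r.snapshot("wrist");pickle.dump(s,open("w1.pkl","wb"))
cv2.imwrite("pics/w1.png",cv2.resize(cv2.cvtColor(s["frame"],cv2.COLOR_RGB2BGR),(800,600),interpolation=cv2.INTER_CUBIC))
q=r.sense();print(q["clock"],q["joints"],q["opening"],q["contact_force"])
E
```

```text
2.825 [-2.54171193e+01 -8.10694247e+00  8.71250497e+01  3.73364560e-04
  1.00981503e+02  7.80784434e+01] 0.0007881965574823867 [-0.1311476   0.81694429  0.69471755]
```

View pics/w1.png

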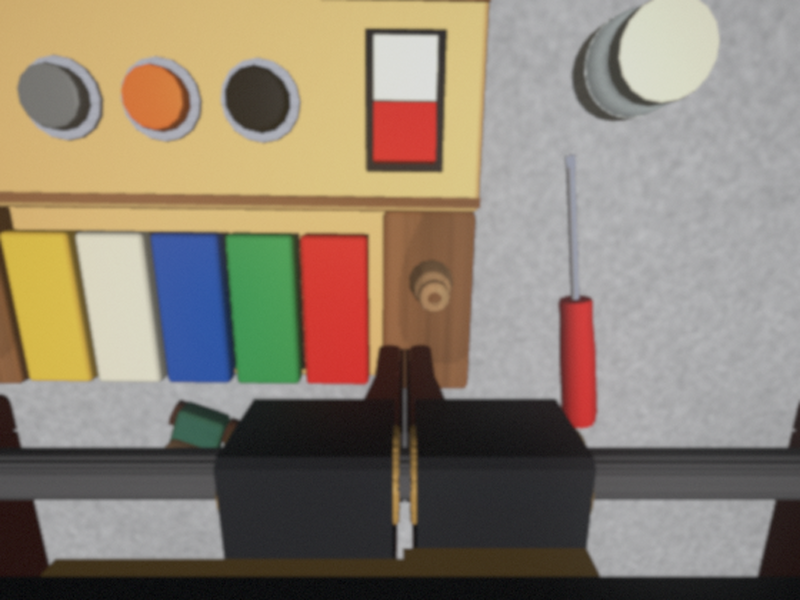

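This view is clear. Rocker pivot centre is at (406,101), the red outer edge runs (373,160)–(438,163), orange is at (155,97), and the blue key corners are (152,234)/(220,235)/(232,381)/(168,381).

```bash
python3 - <<'E'
import pickle,numpy as np
from h import ray
np.set_printoptions(precision=4,suppress=True)
w=pickle.load(open("w1.pkl","rb"))
f=lambda u,v,z: ray(w,u,v,z)[:2]
piv=f(406,101,.072); oe=(f(373,160,.081)+f(438,163,.081))/2
o=f(155,97,.074);g=f(52,97,.074);b=f(257,99,.074)
k=[f(*p,.055) for p in((152,234),(220,235),(232,381),(168,381))]
print("piv",piv,"outer",oe,np.linalg.norm(piv-oe)); print(o,g,b,np.linalg.norm(g-b),np.degrees(np.arctan2(-(g-b)[0],(g-b)[1])))
back=(k[0]+k[1])/2;fr=(k[2]+k[3])/2;print("len",np.linalg.norm(back-fr),"press",fr+.28*(back-fr), np.linalg.norm(k[0]-k[1]))
th=np.radians(-13.5);ex=np.array([np.cos(th),np.sin(th)]);print("red",piv-.02*ex)
E
```

```text
piv [ 0.5837 -0.216 ] outer [ 0.5533 -0.2084] 0.03134408319344689
[ 0.6165 -0.0865] [ 0.6293 -0.0333] [ 0.6029 -0.139 ] 0.10895528901028959 -14.01559606758521
len 0.09721497912103946 press [ 0.4756 -0.0502] 0.04147526091450638
red [ 0.5643 -0.2113]
```

```bash
cat >> h.py <<'E'
from station import r
ORI=[180,0,-14]
def press(xy,top,bottom,fmax=12,hold=0.3,over=.003):
    """Go over xy, lower the fingertips from 'top' past 'bottom' until the end stop is felt, hold, go up."""
    g=lambda z,v: r.servo_line([*xy,z+.182],speed=v)
    r.reach([*xy,top+.045+.182],ORI); g(top+.003,.08)
    f0=r.sense()["contact_force"][2]; z=top+.003
    while z>bottom-over:
        z-=.001; g(z,.02); q=r.sense(); f=q["contact_force"][2]-f0
        print(round(z,4),round(q["tcp_pos"][2]-.182,4),round(f,1))
        if f>fmax: break
    r.wait(hold); print("hold",r.sense()["contact_force"]-0,r.sense()["clock"]); g(top+.045,.1)
def pic(n,name):
    import cv2
    s=r.snapshot(n); cv2.imwrite(f"pics/{name}.png",cv2.resize(cv2.cvtColor(s["frame"],cv2.COLOR_RGB2BGR),(800,600),interpolation=cv2.INTER_CUBIC))
E
python3 - <<'E'
from h import *
press((.565,-.211),.081,.072)
r.reach([0.479,-0.19,0.37],ORI); pic("wrist","w2"); pic("side","s2")
print(r.sense()["clock"])
E
```

```text
0.083 0.0835 0.1
0.082 0.082 -0.7
0.081 0.0809 0.6
0.08 0.08 -0.4
0.079 0.0791 1.9
0.078 0.078 1.8
0.077 0.0769 2.1
0.076 0.0758 1.9
0.075 0.0748 2.1
0.074 0.0738 2.4
0.073 0.0729 1.5
0.072 0.0724 4.6
0.071 0.0723 8.4
0.07 0.0723 12.4
hold [-5.59251199  2.45842457 12.91663585] 7.8083
9.125
```

The end stop came at 72.3 mm, as expected for fully on. Next is the orange button, then a check.

```bash
python3 - <<'E'
from h import *
press((.6175,-.0845),.074,.066)
r.reach([0.49,-0.14,0.37],ORI); pic("wrist","w3")
print(r.sense()["clock"])
E
```

```text
0.076 0.0764 -0.4
0.075 0.075 -0.5
0.074 0.0738 -0.6
0.073 0.0732 0.9
0.072 0.0723 2.5
0.071 0.071 2.2
0.07 0.0699 0.9
0.069 0.0689 1.4
0.068 0.0679 1.4
0.067 0.0669 1.5
0.066 0.0663 3.0
0.065 0.0662 7.1
0.064 0.0661 11.3
0.063 0.066 13.9
hold [-5.90294598  0.40199754 15.3119294 ] 14.375
15.8
```

View pics/w3.png

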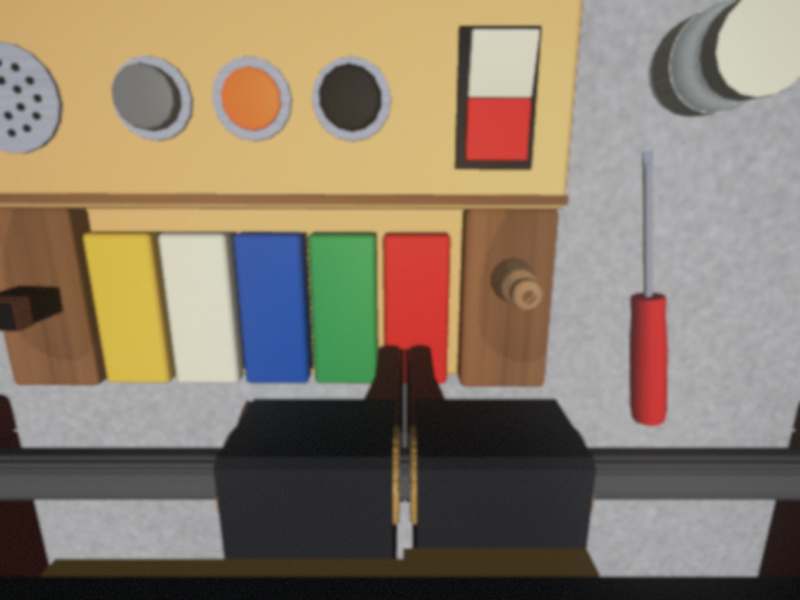

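View pics/s2.png

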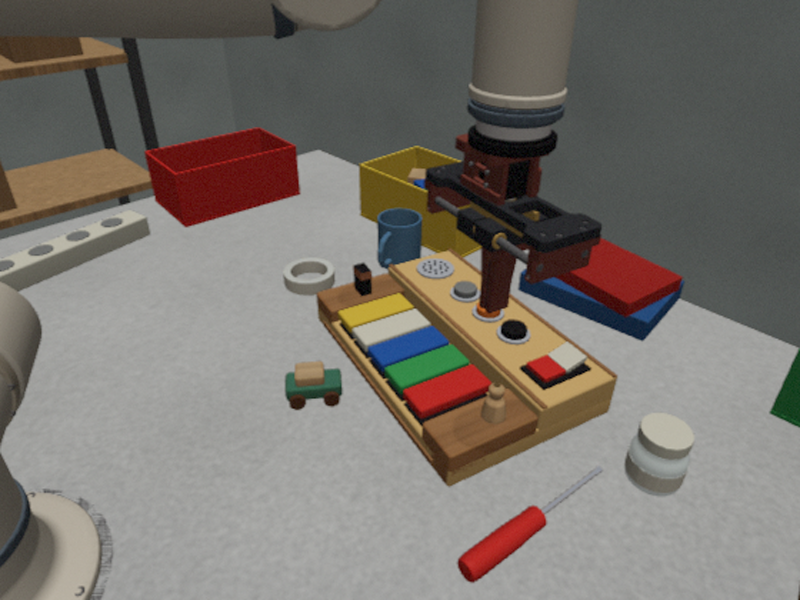

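In w3, orange sits flush in its ring at (252,97), while grey and black still stand out. I'll compare the rocker before and after in an enlarged crop.

```bash
python3 -c "
import cv2,numpy as np
c=[cv2.resize(cv2.imread(f'pics/{n}.png')[320:400,500:610],(400,291),interpolation=cv2.INTER_CUBIC) for n in('side0','s2')]
cv2.imwrite('pics/cmp.png',np.hstack(c))"
```

```text
(no output)
```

View pics/cmp.png

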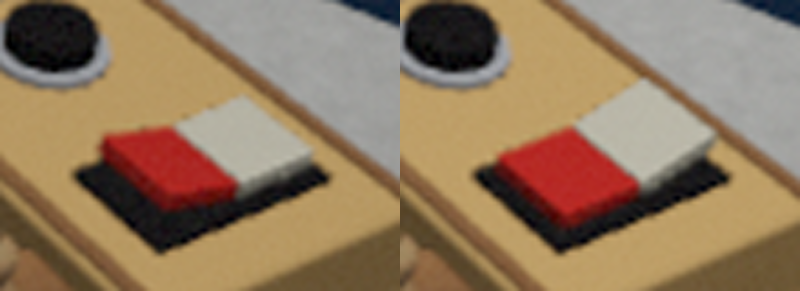

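The crop shows the red wing now level and the white wing raised, so the rocker is on. Now the blue key. From w3 the key centre line is near x=270 px, midway between white and green, so the fit holds.

```bash
python3 - <<'E'
from h import *
press((.476,-.049),.055,.048,hold=1.6,over=.004)
r.servo_line([.476,-.049,.37],speed=.15); pic("side","s4"); pic("scene","c4")
print(r.sense()["clock"])
E
```

```text
0.057 0.0574 -0.1
0.056 0.056 -0.3
0.055 0.0551 0.7
0.054 0.0541 0.9
0.053 0.053 1.2
0.052 0.052 2.7
0.051 0.051 2.7
0.05 0.05 3.9
0.049 0.0491 3.2
0.048 0.0489 8.2
0.047 0.0488 12.6
hold [-7.60078354  0.94014793 13.58953148] 21.4
22.9167
```

View pics/s4.png

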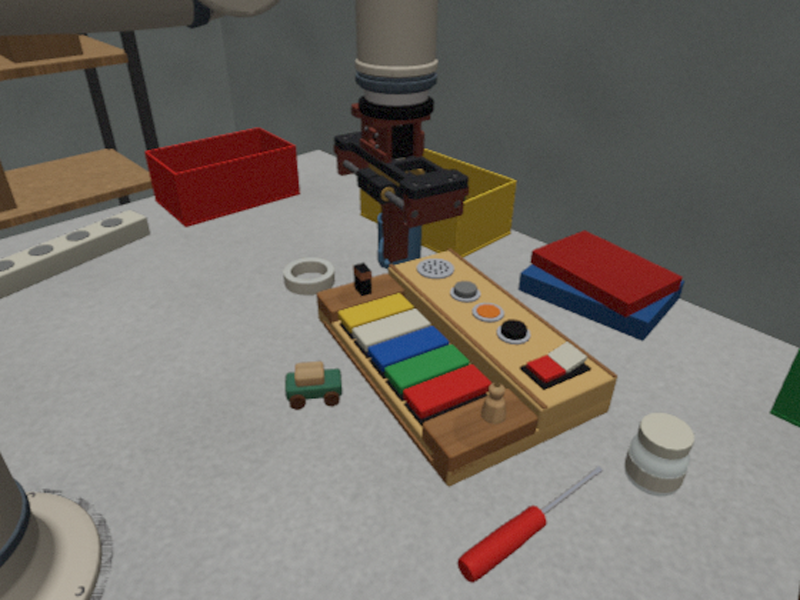

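Rocker is on, orange is in (488,312), the blue key is back up (408,346), and nothing else has moved. The stop at 48.8 mm fits a fully pressed key, because the tip's hinge-side edge is 62 mm from the hinge.

```bash
python3 -c "
from station import r
print(r.hand_in())"
```

```text
the job is handed in; nothing more can be done
None
```

The job is handed in: the rocker was switched on, the orange button was pushed fully in, and the blue key was held fully down for about 1.6 s and came back up, with nothing else pressed or moved in the final picture.

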